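Close the tin and set the engraver's stylus on its lid

TASK

Get the small desktop engraver ready to mark the lid of the tin that is clamped in its nest. Press the lid that fits down onto the tin until it snaps fully home and sits level, slide the engraving head along its rail to the stop above the tin with its stylus still raised, then push the little lever on the front of the head all the way down so that the stylus rests on the lid. Leave the larger lid, the pigment jar and the tweezers where they are.

Things in the scene. Friction and masses are not known exactly. Their poses are not given: they have to be found in the camera images.
- engraver: desktop engraver that stands fixed on the table: a grey base plate 196 x 310 x 14 mm with a rail of two rods along its back. Origin: centre of the base's underside; x points to the back (rail side), y to the left along the rail, z up. The tin, a round aluminium tin 52 mm wide, is clamped in a nest at [-30, -80] mm; the rail (120 mm high, 37 to 83 mm behind the origin) carries the head.
- tin_rim (a point): centre of the open tin's rim, 51.5 mm above the table. The tin's neck is 43 mm in diameter and 11 mm high above a 52 mm wide shoulder; four small spring catches stand out of it to 48.8 mm diameter, 5.7 mm below the rim.
- lid: loose aluminium snap lid that fits the tin: 53 mm in diameter, 12.5 mm high, lying open side down. Origin: centre of its lower edge, z up. Inside it is 10.5 mm deep, with a bead of 46.4 mm inner diameter round the foot of the skirt. Laid on the tin it rests on the catches about 5 mm too high; a press of about 7 N (allow 10 N) straight down at its centre snaps it over them until its underside lies on the rim (origin then 10.5 mm below the rim).
- lid_top (a point): centre of the lid's top face, 12.5 mm above its lower edge; when seated 2 mm above the tin's rim
- big_lid: another lid of the same make, 70 mm in diameter and 12.5 mm high: too large for this tin. Origin: centre of its lower edge.
- head_top (a point): centre of the top face of the engraving head, 128 mm above the table. The head is a black box 34 mm wide (along the rail) x 44 mm deep x 50 mm high, with a brass-capped spindle 12 mm wide standing up to 20 mm out of the middle of its top and the stylus below it. It can be pinched by its two sides or pushed along.
- head (a joint): position of the head along the rail (m): 0 parked at the left end, 0.160 at its right-hand stop, where the stylus is exactly above the centre of the tin. The head moves along -y of the engraver and drags with about 1.5 N.
- lever_pivot (a point): pivot of the small lever on the front of the head, 108 mm above the table; its axis is the engraver's y
- lever_tip (a point): middle of the black finger paddle (16 x 16 x 7 mm) at the lever's end, 43 mm from the pivot; the lever points to the front (-x of the engraver).
- lever (a joint): angle of the lever (rad): 0 raised (paddle 0.60 rad above level, stylus tip 12 mm above a seated lid), 0.95 fully down (paddle 0.35 rad below level, stylus on the lid). It stays where it is left; the paddle takes about 2.5 N to push, rising to about 7 N over the last 0.07 rad, where the stylus is pressed on the lid by its spring (the lever may ease back about 0.03 rad when let go); a push straight down from above will do.
- stylus: the engraving stylus and its spindle, which the lever raises and lowers by up to 13 mm. Origin: its tip.
- pigment_jar: small pigment jar with a screw lid, 40 mm in diameter, 36 mm high; a bystander. Origin: centre of its underside.
- tweezers: steel tweezers, 123 mm long and 13 mm wide, lying flat; a bystander. Origin: the middle of its underside.
There are look-alikes about, which are no part of the job. What is shaped like the lid but black or purple is not meant.

How it is judged:
By the outcome, as a careful person would: the job done as asked, in the order asked, and still so for the second after the job is handed in, with the robot touching nothing.
It also fails if it takes over 61 s, if anything falls off the work surface, if the arm or the gripper's body presses on something with over 40 N, if the wrist force passes 120 N, or if a joint passes its speed limit or range.

ROBOT

A 6-joint arm with a two-finger parallel gripper is mounted at the origin on a cart in front of the work surface, level with it; the furniture and walls round the work are solid. World frame = base frame: x ahead of the robot, y to its left, z up, the work surface at z = 0. Lengths are in m, angles in rad, forces in N, time in s.
With the tool pointing down it reaches from about 0.35 to 0.975 m from the base axis. Payload 4.9 kg.
Tool frame: the origin (TCP) lies at the very end of the fingers, on their centre line; the grasp point (between the pads) lies 19 mm behind it; z points along the fingers, y is the direction in which the jaws open and shut (so a half turn about z gives the same grasp; the last joint's range is limited). The gripper opens to 85 mm and grips with 20 to 120 N. Pads are 22 mm wide; open, the fingers measure 114 mm over their backs; the gripper's body (76 mm by 85 mm) begins 54 mm behind the grasp point. The pads swing forward as they close: fully open they stand 13 mm farther back than shut.
Start: joints at [0.995, 0.053, 1.613, -0, 1.476, -0.119], TCP at [0.276, 0.561, 0.231] pointing down, gripper open.
Joint ranges: [-3.01, 3.01], [-1.01, 2.22], [0.06, 2.58], [-1.02, 4.17], [0.09, 2.62], [-3.14, 3.14]. Speed limits (rad/s): [2.57, 2.57, 3.14, 3.14, 3.14, 3.14].

INTERFACE

Orientations are given as a unit quaternion [w, x, y, z].
In Python, from plant import state, grab_frame, camera_model, job_done, search_frame, masks_of, place_of gives the robot as it stands.
- The arm moves only by the tool drive_tool, never from a script. Its argument "series" is a list of rows, each a list of 2 entries, a list of its own where there are three numbers: the shift along the world's x, y, z in m, then the turn, a rotation vector about the world's x, y, z in degrees. A call has 1 to 8 rows; each row is the pose to reach, as a shift and turn from the pose commanded when the call began; what a row does not reach only later rows make up. A row lasts 1/10 s, in which the tool goes at most 50 mm and 8.59 degrees, less where a joint would pass 70% of its speed; a pose out of reach is approached as far as the arm can. A call with a gripper value outside its range is refused whole. "fingers" is the closure, from -1 (fully open) to 1 (shut), so that 0 is half open, set as the call begins (left out, the last holds). The fingers move at their own pace and stop on an object; the grip force is fixed at half the most. Time passes only in rows, so rows that repeat a pose let the fingers close. It gives the time, the measured TCP pose, the force and the opening at its end, in the units of the state.
- state(): the state, without advancing time (a new reading comes with each control period).
- grab_frame(name): name is "scene" or "top" or "wrist"; returns the picture (480x640x3 uint8, red, green, blue); there is no depth.
- camera_model(name): a dict with "fovy" (degrees; the focal length in pixels is half the picture's height over the tangent of half this angle, whatever the lens; pixels are square), "cx", "cy" (the principal point, pixels), "D" ([k1, k2, p1, p2, k3] as OpenCV has them; the pictures are not rectified), "rvec" (rotation vector, rad) and "tvec" (3), from world to camera coordinates, as OpenCV has them. Camera axes: x right, y down, z forward; pixel columns grow to the right and rows downward; lengths in m; the calibration is good to about 2 mm. A picture is of the moment at which its call begins: read the wrist's pose just before it. camera_model takes no time and is no camera call; for the wrist camera it gives the pose at the moment of the call.
- job_done(): hands the job in, once; it reports no verdict.
Trained networks look in the newest picture that a camera, given by its name, has taken for a name from the list of things; names that differ only in an ending like _2 or _b are one class to them, and where a whole thing is asked for, a point or a joint stands for the part that bears it (a point fixed in the world has none). Each returns a list of dicts, best first, with "confidence" (0 to 1); they miss things now and then, are a little off and sometimes report something else, mostly with a low value. They report only what shows in the picture. A call takes as long as a camera call. They do not tell look-alikes from the thing itself.
- search_frame(camera, name): "location" ([x, y, z] in m, in world coordinates, good to about 4 mm: the middle of the surface that is visible of it).
- masks_of(camera, name): "pixels" (480x640 bool, what is visible of it).
- place_of(camera, name): "location" ([x, y, z] in m, in world coordinates, good to about 4 mm: a listed point, or the origin of a listed thing).
The state is a dict: "time": time; "joint_pos": joint angles; "joint_vel": joint speeds; "joint_efforts": joint torques, N m; "tool_pos": TCP position; "tool_rot": TCP orientation; "contact_force": force on the tool from outside, world axes, zero at the start; "ft_torque": the same for the moment, N m; "gripper_width": opening from 0.0 (shut) to 1.0 (fully open).
Only numpy, scipy, OpenCV 4.12 (cv2) and the standard library are available. Lean on these libraries where they do the work, as an engineer would, in place of code of your own. Each camera call takes 0.05 s, during which the arm holds its last target.

## Working session

There is one attempt and no reset: what is moved stays moved. The work goes in short steps, Python scripts to look and compute and a tool call to move; the robot and the scene stay as the last step left them, time stands still between calls to the robot, and variables do not carry over. Pictures are saved under pics/ and viewed, and the job is handed in when it is done.

Besides the shell and the picture viewer there is one more tool, called after "Emit:" by a JSON object that holds its "fn" and its "kwargs". drive_tool: Moves the arm, as the interface text tells. Its arguments: {"type":"object","properties":{"series":{"type":"array","items":{"type":"array"}},"fingers":{"type":"number"}},"required":["series"]}

```bash
ls; mkdir -p pics
python3 - <<'E'
from plant import *
import cv2
s=state();print({k:(s[k]) for k in s})
for c in ["scene","top","wrist"]:
    f=grab_frame(c);cv2.imwrite(f"pics/{c}0.png",f[:,:,::-1])
    for n in (["lid","tin_rim","big_lid","head_top","lever_tip","engraver","pigment_jar","tweezers"]if c!="wrist" else []):
        try:
            for d in place_of(c,n): print(c,n,[round(float(x),4) for x in d["location"]],round(d["confidence"],2))
        except Exception as e: print(c,n,e)
print(state()["time"])
E
```

```text
pics
{'time': 0.0, 'joint_pos': array([ 9.94985214e-01,  5.33784023e-02,  1.61428535e+00,  3.24325416e-05,
        1.47601076e+00, -1.18973680e-01]), 'joint_vel': array([-0.00103531,  0.00037357,  0.00018148, -0.00113865,  0.00164722,
       -0.00071696]), 'joint_efforts': array([-3.35508130e-04, -3.93697643e+01, -3.70170343e+01, -1.83739094e-04,
        6.97254945e-03, -1.14392984e-05]), 'tool_pos': array([0.27533097, 0.56039405, 0.23005483]), 'tool_rot': array([-3.69558909e-04,  2.26438985e-01,  9.74024796e-01, -9.73252252e-04]), 'contact_force': array([ 0.39071605,  0.56463031, -0.23766777]), 'ft_torque': array([-0.01821903,  0.04679298,  0.03927266]), 'gripper_width': 1.0009024859037652}
scene lid [0.5922, -0.2766, 0.0028] 0.94
scene lid [0.5442, -0.1842, 0.0005] 0.88
scene lid [0.558, -0.3721, -0.0025] 0.85
scene lid [0.4794, -0.4303, -0.0017] 0.81
scene lid [0.3498, -0.1307, -0.004] 0.66
scene tin_rim [0.5519, -0.0038, 0.0478] 0.69
scene big_lid [0.439, -0.218, 0.0025] 0.9
scene big_lid [0.549, -0.0003, 0.0515] 0.25
scene big_lid [0.5977, -0.2792, 0.0108] 0.19
scene head_top [0.5477, 0.1412, 0.1269] 0.81
scene lever_tip [0.4832, 0.1399, 0.1335] 0.37
scene engraver [0.585, 0.0761, 0.0017] 0.79
scene engraver [0.5194, 0.1439, 0.1058] 0.65
scene pigment_jar [0.6691, -0.176, 0.0053] 0.67
scene tweezers [0.5187, 0.1448, 0.1054] 0.64
scene tweezers [0.4663, 0.3596, -0.003] 0.4
top lid [0.5918, -0.2802, -0.0005] 0.83
top lid [0.4792, -0.4276, 0.0006] 0.81
top lid [0.5494, -0.1835, -0.0052] 0.78
top lid [0.5582, -0.3737, -0.0005] 0.69
top lid [0.3442, -0.128, -0.0012] 0.49
top tin_rim [0.5968, -0.2819, -0.002] 0.72
top tin_rim [0.5574, -0.0021, 0.0471] 0.56
top big_lid [0.4394, -0.2168, 0.0004] 0.67
top head_top [0.5505, 0.1448, 0.1289] 0.65
top lever_tip [0.4841, 0.1429, 0.1313] 0.53
top engraver [0.582, 0.0762, -0.0027] 0.68
top engraver [0.485, 0.1409, 0.1336] 0.65
top pigment_jar [0.6663, -0.1752, 0.0013] 0.54
0.95
```

View pics/scene0.png

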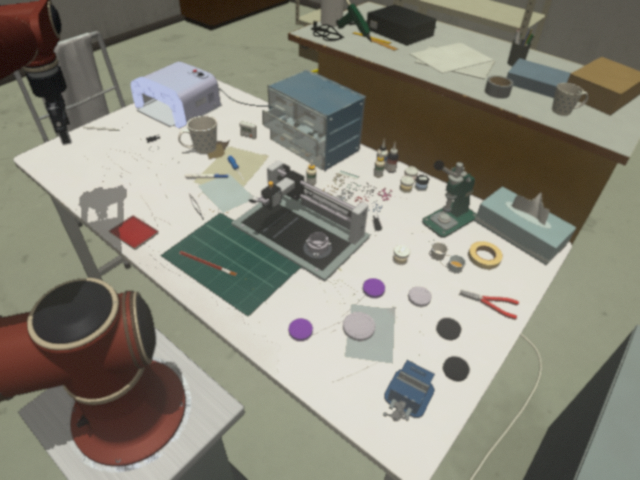

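View pics/top0.png

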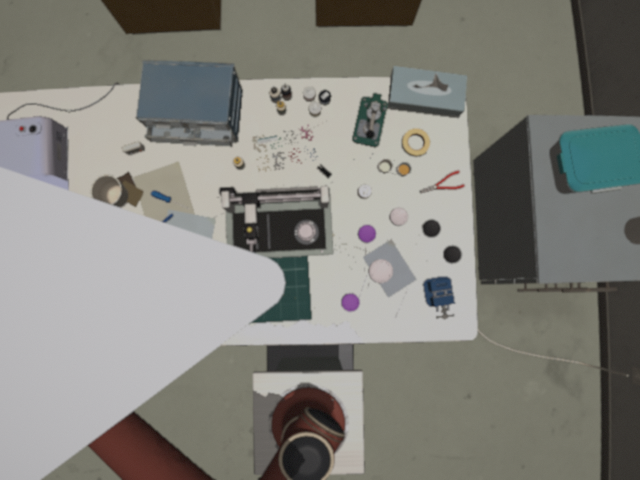

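View pics/wrist0.png

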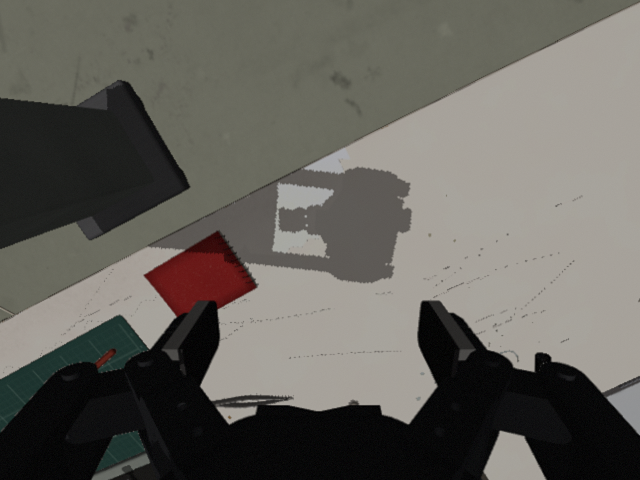

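Emit:
{"fn": "drive_tool", "kwargs": {"series": [[[0.02, -0.045, 0.01], [0, 0, 6.5]], [[0.04, -0.09, 0.02], [0, 0, 13]], [[0.06, -0.135, 0.03], [0, 0, 19.5]], [[0.08, -0.18, 0.04], [0, 0, 26]], [[0.1, -0.225, 0.05], [0, 0, 26]], [[0.12, -0.27, 0.06], [0, 0, 26]], [[0.14, -0.315, 0.07], [0, 0, 26]], [[0.16, -0.36, 0.07], [0, 0, 26]]], "fingers": -1}}

```text
time: 1.75
tool_pos: [0.4363, 0.2002, 0.3035]
tool_rot: [0.002, 0.001, 1.0, 0.001]
contact_force: [1.3, 0.1, -0.6]
gripper_width: 0.999
```

Emit:
{"fn": "drive_tool", "kwargs": {"series": [[[0.01, -0.045, 0], [0, 0, 0]], [[0.02, -0.09, 0], [0, 0, 0]], [[0.02, -0.12, 0], [0, 0, 0]], [[0.02, -0.12, 0], [0, 0, 0]], [[0.02, -0.12, 0], [0, 0, 0]]]}}

```text
time: 2.25
tool_pos: [0.4553, 0.0815, 0.3014]
tool_rot: [0.0, 0.002, 1.0, 0.0]
contact_force: [-0.4, 0.2, 0.0]
gripper_width: 0.997
```

Run:
```python
from plant import *
import cv2
s=state();print(s["time"],s["tool_pos"],s["tool_rot"],s["joint_vel"].round(3))
for c in ["wrist","top"]:
    f=grab_frame(c);cv2.imwrite(f"pics/{c}1.png",f[:,:,::-1])
    for n in (["lid","tin_rim","head_top","lever_tip","lever_pivot","engraver","stylus"]):
        for d in place_of(c,n): print(c,n,[round(float(x),4) for x in d["location"]],round(d["confidence"],2))
print(state()["time"])
m=camera_model("wrist");R=cv2.Rodrigues(m["rvec"])[0];print(-R.T@m["tvec"].ravel(),R,m["fovy"])
```

```text
2.25 [0.45531344 0.0814688  0.3014307 ] [1.49170203e-04 2.28731989e-03 9.99997343e-01 2.43039464e-04] [ 0.036  0.006 -0.005  0.001 -0.001 -0.001]
wrist lid [0.5601, -0.3739, -0.0031] 0.94
wrist lid [0.5946, -0.2754, 0.0038] 0.92
wrist lid [0.3502, -0.1267, 0.0021] 0.9
wrist lid [0.547, -0.1788, 0.0014] 0.71
wrist lid [0.6709, -0.1781, -0.0046] 0.28
wrist tin_rim [0.5523, -0.0062, 0.0504] 0.87
wrist head_top [0.5452, 0.1486, 0.1305] 0.9
wrist lever_tip [0.4861, 0.1444, 0.1308] 0.73
wrist engraver [0.5837, 0.0742, 0.0029] 0.96
wrist stylus [0.6692, -0.1763, 0.0002] 0.35
top lid [0.4828, -0.4311, -0.001] 0.82
top lid [0.5955, -0.2772, -0.001] 0.81
top lid [0.5466, -0.1835, -0.0039] 0.6
top lid [0.5576, -0.3729, -0.0018] 0.54
top lid [0.3467, -0.1276, 0.0008] 0.5
top tin_rim [0.5567, 0.0001, 0.0471] 0.62
top tin_rim [0.5488, 0.1419, 0.131] 0.58
top tin_rim [0.6646, -0.1737, 0.0011] 0.5
top head_top [0.5488, 0.1459, 0.1285] 0.6
top lever_tip [0.5809, 0.0793, -0.0053] 0.19
top lever_pivot [0.5216, 0.1469, 0.1042] 0.61
top engraver [0.5548, -0.0021, 0.0474] 0.74
top stylus [0.6681, -0.1745, -0.0006] 0.6
3.05
[0.3801221  0.08188721 0.44535184] [[ 3.30169099e-03  9.99994451e-01  4.43033586e-04]
 [ 9.56520845e-01 -3.28736322e-03  2.91645446e-01]
 [ 2.91645284e-01 -5.39152280e-04 -9.56526392e-01]] 69.95995418537522
```

```bash
ls pics
```

```text
scene0.png
top0.png
top1.png
wrist0.png
wrist1.png
```

View pics/wrist1.png

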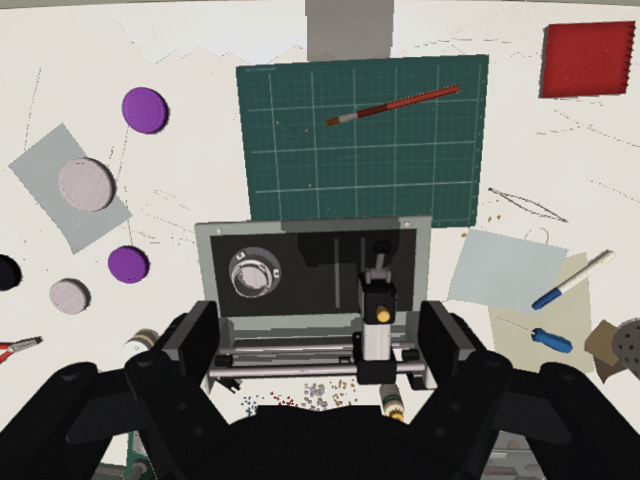

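View pics/top1.png

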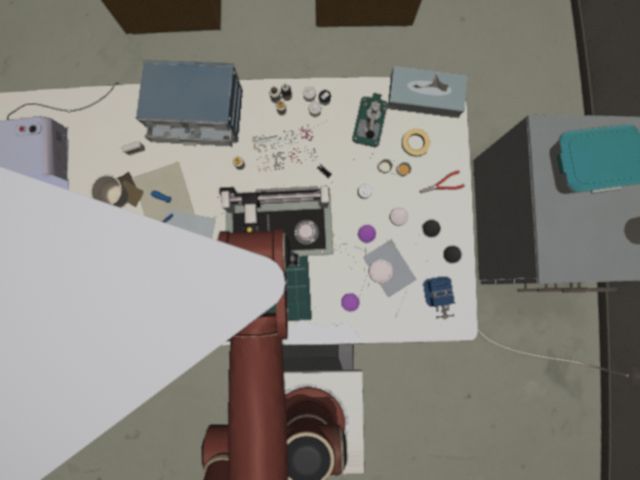

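```bash
cat > h.py <<'E'
from plant import *
import numpy as np, cv2
def K(m):
    f=240/np.tan(np.radians(m["fovy"])/2); return np.array([[f,0,m["cx"]],[0,f,m["cy"]],[0,0,1]])
def p2w(m,px,z):
    px=np.array(px,float).reshape(-1,1,2); u=cv2.undistortPoints(px,K(m),np.array(m["D"],float)).reshape(-1,2)
    R=cv2.Rodrigues(np.array(m["rvec"],float))[0];c=-R.T@np.ravel(m["tvec"])
    d=np.c_[u,np.ones(len(u))]@R; return c+d*((z-c[2])/d[:,2])[:,None]
def w2p(m,P): return cv2.projectPoints(np.array(P,float).reshape(-1,1,3),np.array(m["rvec"],float),np.array(m["tvec"],float),K(m),np.array(m["D"],float))[0].reshape(-1,2)
E
python3 - <<'E'
from h import *
m=camera_model("wrist")
c=p2w(m,[[196,224],[431,217]],.014).round(4);print(c, np.degrees(np.arctan2(*(c[1]-c[0])[:2])))
im=cv2.imread("pics/wrist1.png")
a=cv2.resize(im[210:350,190:330],None,fx=4,fy=4,interpolation=cv2.INTER_CUBIC)
cv2.imwrite("pics/z1.png",a)
def circ(c,r):
    t=np.linspace(0,6.283,60);return np.c_[c[0]+r*np.cos(t),c[1]+r*np.sin(t),np.full(60,c[2])]
b=a.copy()
for C,r,col in [((.554,-.0045,.0515),.0215,(0,0,255)),((.554,-.0045,.0405),.026,(0,255,0))]:
    q=(w2p(m,circ(C,r))-[190,210]+.5)*4
    cv2.polylines(b,[q.astype(int)],True,col,1)
cv2.imwrite("pics/z1b.png",np.hstack([a,b])[:, :][: ,:].repeat(1,0)[:560,:1120][::1] if 0 else cv2.resize(np.hstack([a,b]),(800,400)))
E
```

```text
[[ 0.4881 -0.0773  0.014 ]
 [ 0.4798  0.2275  0.014 ]] -1.5598342414828335
```

View pics/z1b.png

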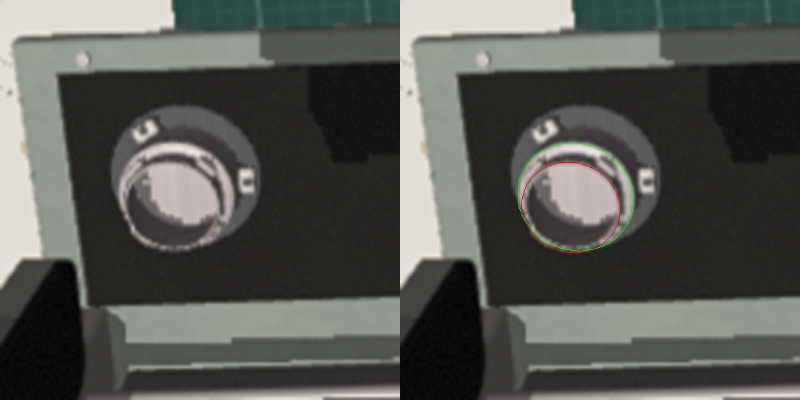

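Emit:
{"fn": "drive_tool", "kwargs": {"series": [[[0.01, -0.045, -0.01], [0, 0, 0]], [[0.02, -0.09, -0.02], [0, 0, 0]], [[0.03, -0.135, -0.03], [0, 0, 0]], [[0.04, -0.18, -0.04], [0, 0, 0]], [[0.05, -0.225, -0.055], [0, 0, 0]], [[0.06, -0.27, -0.07], [0, 0, 0]], [[0.07, -0.315, -0.085], [0, 0, 0]], [[0.08, -0.358, -0.1], [0, 0, 0]]]}}

```text
time: 3.85
tool_pos: [0.5353, -0.2784, 0.2006]
tool_rot: [0.0, 0.002, 1.0, -0.0]
contact_force: [0.6, -0.4, 0.6]
gripper_width: 0.995
```

Emit:
{"fn": "drive_tool", "kwargs": {"series": [[[0, 0, 0], [0, 0, 0]], [[0, 0, 0], [0, 0, 0]], [[0, 0, 0], [0, 0, 0]]]}}

```text
time: 4.15
tool_pos: [0.5354, -0.2757, 0.2018]
tool_rot: [0.0, 0.001, 1.0, -0.0]
contact_force: [0.2, -0.5, 0.5]
gripper_width: 1.0
```

Run:
```python
from h import *
s=state();print(s["time"],s["tool_pos"],s["tool_rot"])
m=camera_model("wrist");f=grab_frame("wrist")[:,:,::-1].copy()
for d in place_of("wrist","lid"): print([round(float(x),4) for x in d["location"]],round(d["confidence"],2))
M=masks_of("wrist","lid")
t=np.linspace(0,6.283,60)
for d in M:
    ys,xs=np.nonzero(d["pixels"]);print(d["confidence"],xs.mean(),ys.mean(),len(xs),p2w(m,[[xs.mean(),ys.mean()]],.011))
for z,col in((.0125,(0,0,255)),(0,(0,255,0))):
    q=w2p(m,np.c_[.594+.0265*np.cos(t),-.277+.0265*np.sin(t),0*t+z]);cv2.polylines(f,[q.astype(int)],True,col,1)
cv2.imwrite("pics/w2.png",f)
```

```text
4.15 [ 0.53543162 -0.275722    0.20179115] [ 2.76673655e-04  1.28459842e-03  9.99999136e-01 -3.22699029e-05]
[0.4827, -0.4322, 0.0041] 0.96
[0.5639, -0.3735, -0.0024] 0.75
[0.5942, -0.2752, 0.0033] 0.7
[0.3505, -0.1233, 0.0015] 0.64
[0.5443, -0.1806, 0.0003] 0.56
[0.5531, -0.0059, 0.0528] 0.51
0.87 411.8088930936613 224.03784295175024 2114 [[ 0.5449884  -0.18138712  0.011     ]]
0.77 225.1366574330563 235.8859649122807 2166 [[ 0.55687534 -0.37061649  0.011     ]]
0.76 158.36865505742867 159.24786958132643 2699 [[ 0.48006693 -0.42906553  0.011     ]]
0.7 486.37616937469227 15.9807976366322 2031 [[ 0.35863413 -0.12917221  0.011     ]]
0.57 318.1890243902439 268.3821138211382 1968 [[ 0.59256469 -0.27592743  0.011     ]]
0.44 574.1691078561918 267.96430685012575 27036 [[ 0.59354569 -0.00225663  0.011     ]]
```

View pics/w2.png

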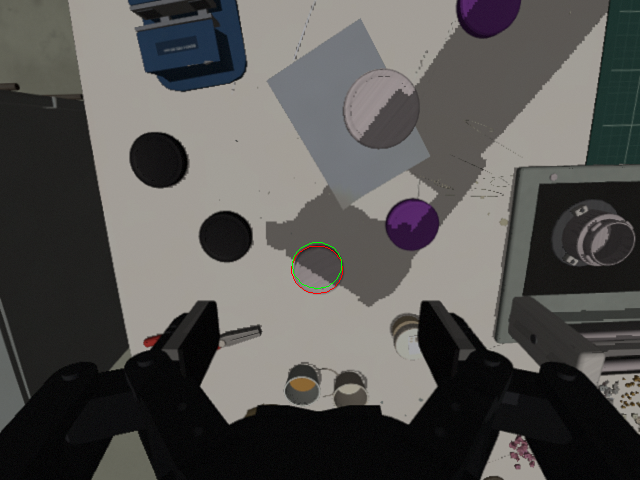

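Emit:
{"fn": "drive_tool", "kwargs": {"series": [[[0.03, -0.001, -0.03], [0, 0, 0]], [[0.058, -0.001, -0.06], [0, 0, 0]], [[0.058, -0.001, -0.1], [0, 0, 0]], [[0.058, -0.001, -0.14], [0, 0, 0]], [[0.058, -0.001, -0.17], [0, 0, 0]], [[0.058, -0.001, -0.18], [0, 0, 0]], [[0.058, -0.001, -0.18], [0, 0, 0]], [[0.058, -0.001, -0.18], [0, 0, 0]]], "fingers": -0.45}}

```text
time: 5.1
tool_pos: [0.5947, -0.2777, 0.0236]
tool_rot: [0.001, 0.001, 1.0, -0.001]
contact_force: [-0.5, -0.5, -0.0]
gripper_width: 0.724
```

Run:
```python
from h import *
s=state();print(s["time"],s["tool_pos"],s["contact_force"],s["gripper_width"])
f=grab_frame("wrist")[:,:,::-1].copy()
cv2.imwrite("pics/w3.png",f)
```

```text
5.1 [ 0.59466581 -0.2776501   0.02362999] [-0.48192923 -0.54132218 -0.04490758] 0.7236040852340253
```

View pics/w3.png

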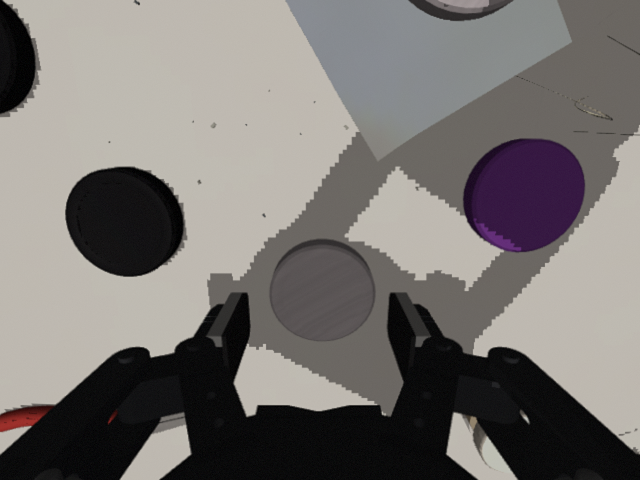

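Run:
```python
from h import *
m=camera_model("wrist");print(p2w(m,[[322.5,290]],.0125), state()["tool_pos"])
```

```text
[[ 0.59297953 -0.27600754  0.0125    ]] [ 0.59505152 -0.27805371  0.02430043]
```

Emit:
{"fn": "drive_tool", "kwargs": {"series": [[[-0.002, 0, -0.005], [0, 0, 0]], [[-0.002, 0, -0.01], [0, 0, 0]], [[-0.002, 0, -0.013], [0, 0, 0]], [[-0.002, 0, -0.016], [0, 0, 0]], [[-0.002, 0, -0.016], [0, 0, 0]]]}}

```text
time: 5.65
tool_pos: [0.5908, -0.277, 0.0045]
tool_rot: [-0.001, 0.002, 1.0, 0.0]
contact_force: [-0.0, 0.9, -0.4]
gripper_width: 0.726
```

Emit:
{"fn": "drive_tool", "kwargs": {"series": [[[0.001, 0, -0.001], [0, 0, 0]], [[0.001, 0, -0.002], [0, 0, 0]], [[0.001, 0, -0.002], [0, 0, 0]]]}}

```text
time: 5.95
tool_pos: [0.5923, -0.2772, 0.0032]
tool_rot: [-0.0, 0.001, 1.0, 0.0]
contact_force: [-0.1, 0.4, -0.5]
gripper_width: 0.722
```

Run:
```python
from h import *
s=state();print(s["time"],s["tool_pos"],s["contact_force"],s["gripper_width"])
f=grab_frame("wrist")[:,:,::-1].copy()
cv2.imwrite("pics/w4.png",f)
```

```text
5.95 [ 0.59230046 -0.27721374  0.00322275] [-0.09326249  0.42228137 -0.45516013] 0.7221067226181135
```

View pics/w4.png

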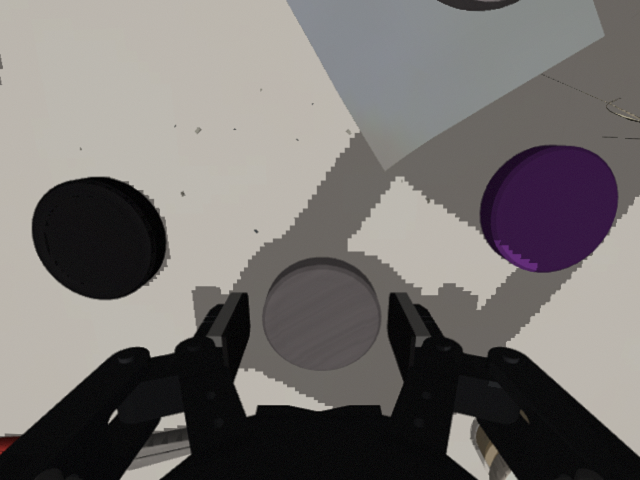

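Emit:
{"fn": "drive_tool", "kwargs": {"series": [[[0, 0, -0.002], [0, 0, 0]], [[0, 0, -0.002], [0, 0, 0]]]}}

```text
time: 6.2
tool_pos: [0.5921, -0.2771, 0.001]
tool_rot: [-0.0, 0.001, 1.0, 0.0]
contact_force: [0.1, 0.6, 0.4]
gripper_width: 0.727
```

Emit:
{"fn": "drive_tool", "kwargs": {"series": [[[0, 0, 0], [0, 0, 0]], [[0, 0, 0], [0, 0, 0]], [[0, 0, 0], [0, 0, 0]], [[0, 0, 0], [0, 0, 0]], [[0, 0, 0], [0, 0, 0]]], "fingers": 0.2}}

```text
time: 6.7
tool_pos: [0.5928, -0.2775, 0.0019]
tool_rot: [0.001, 0.002, 1.0, -0.0]
contact_force: [-0.1, -1.0, 4.2]
gripper_width: 0.593
```

Emit:
{"fn": "drive_tool", "kwargs": {"series": [[[0, 0, 0.015], [0, 0, 0]], [[0, 0, 0.05], [0, 0, 0]], [[0, 0.01, 0.1], [0, 0, 0]], [[0, 0.01, 0.12], [0, 0, 0]], [[0, 0.01, 0.12], [0, 0, 0]]]}}

```text
time: 7.2
tool_pos: [0.5948, -0.2685, 0.1273]
tool_rot: [0.004, 0.001, 1.0, -0.002]
contact_force: [0.5, -0.3, -0.5]
gripper_width: 0.591
```

Run:
```python
from h import *
s=state();print(s["time"],s["tool_pos"],s["contact_force"],s["gripper_width"])
f=grab_frame("wrist")[:,:,::-1].copy()
cv2.imwrite("pics/w5.png",f)
```

```text
7.2 [ 0.59483413 -0.26845556  0.12728431] [ 0.45631636 -0.3087357  -0.54225088] 0.5912263142274351
```

View pics/w5.png

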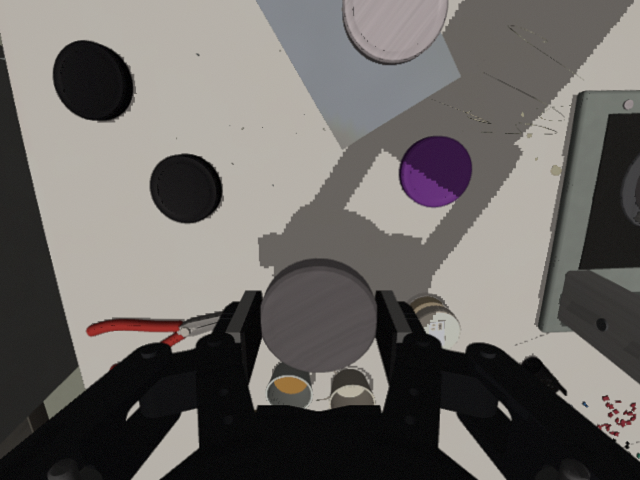

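Run:
```python
from h import *
m=camera_model("wrist");s=state();T=s["tool_pos"];print(T)
im=cv2.imread("pics/w5.png");t=np.linspace(0,6.283,90)
for z0 in (-.002,):
  for z,col in((.0125,(0,0,255)),(0,(0,255,0))):
    q=w2p(m,np.c_[T[0]+.0265*np.cos(t),T[1]+.0265*np.sin(t),0*t+T[2]+z+z0]);q=(q-[220,230]+.5)*4;cv2.polylines(im0:=im if 0 else (im0 if 'im0' in dir() else cv2.resize(im[230:380,220:420],None,fx=4,fy=4)),[q.astype(int)],True,col,1)
cv2.imwrite("pics/z5.png",im0)
```

```text
[ 0.59327863 -0.26774499  0.12397125]
```

View pics/z5.png

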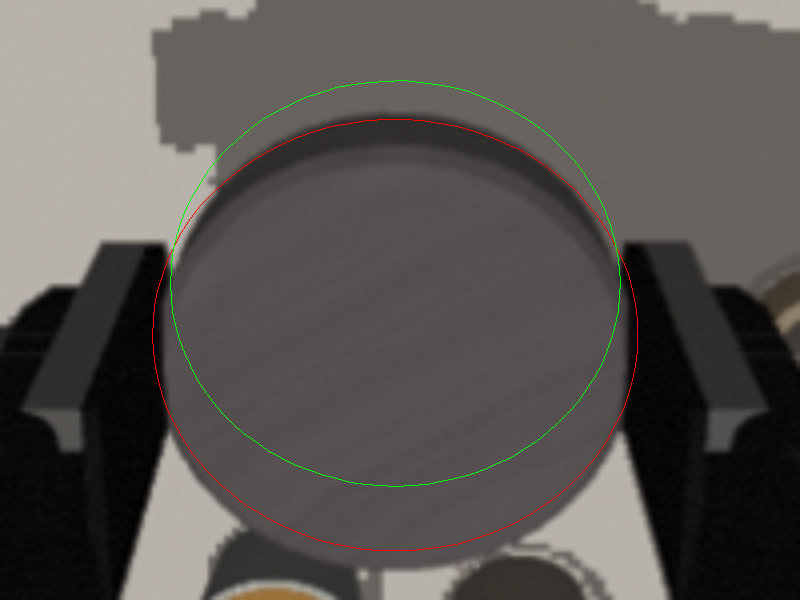

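Emit:
{"fn": "drive_tool", "kwargs": {"series": [[[-0.02, 0.035, 0], [0, 0, 0]], [[-0.03, 0.08, 0], [0, 0, 0]], [[-0.039, 0.125, 0], [0, 0, 0]], [[-0.039, 0.17, 0], [0, 0, 0]], [[-0.039, 0.215, -0.01], [0, 0, 0]], [[-0.039, 0.25, -0.03], [0, 0, 0]], [[-0.039, 0.263, -0.05], [0, 0, 0]], [[-0.039, 0.263, -0.05], [0, 0, 0]]]}}

```text
time: 8.05
tool_pos: [0.5485, -0.002, 0.0655]
tool_rot: [-0.006, 0.0, 1.0, 0.001]
contact_force: [-0.5, -1.1, -0.5]
gripper_width: 0.593
```

Emit:
{"fn": "drive_tool", "kwargs": {"series": [[[0, 0, 0], [0, 0, 0]], [[0, 0, 0], [0, 0, 0]], [[0, 0, 0], [0, 0, 0]]]}}

```text
time: 8.35
tool_pos: [0.5541, -0.0054, 0.0724]
tool_rot: [0.001, 0.002, 1.0, -0.0]
contact_force: [-0.2, -0.7, -0.7]
gripper_width: 0.593
```

Run:
```python
from h import *
P=[]
m=camera_model("wrist")
for c in("wrist","scene"):
    P.append(state()["tool_pos"]); f=grab_frame(c)[:,:,::-1].copy()
    if c=="scene": f=cv2.resize(f[150:300,200:400],None,fx=4,fy=4,interpolation=cv2.INTER_CUBIC)
    cv2.imwrite(f"pics/{c}6.png",f)
print(state()["time"],P)
t=np.linspace(0,6.283,90);f=cv2.imread("pics/wrist6.png")
for C,r,col in [((.554,-.0045,.0515),.0215,(0,0,255)),((.554,-.0045,.0405),.026,(0,255,0))]:
    q=w2p(m,np.c_[C[0]+r*np.cos(t),C[1]+r*np.sin(t),0*t+C[2]]);cv2.polylines(f,[q.astype(int)],True,col,1)
cv2.imwrite("pics/wrist6b.png",f)
```

```text
8.45 [array([ 0.55409151, -0.00541693,  0.07237667]), array([ 0.55410942, -0.00533132,  0.07241663])]
```

View pics/wrist6b.png

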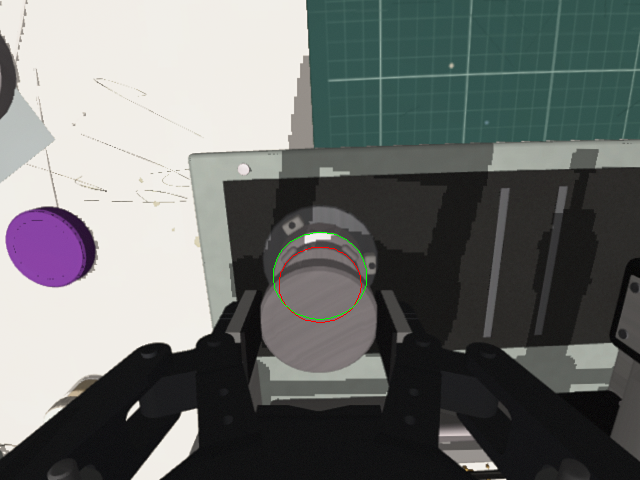

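View pics/scene6.png

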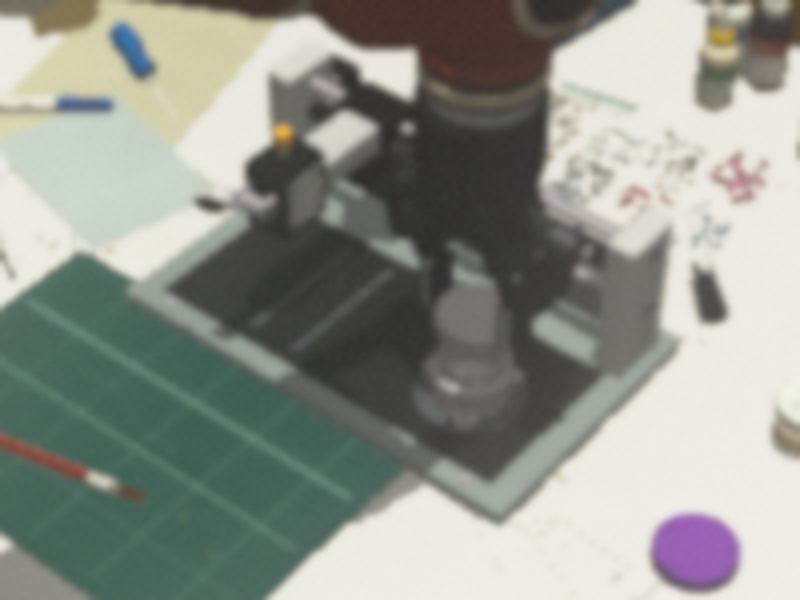

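Run:
```python
import cv2,numpy as np
a=cv2.imread("pics/wrist6.png")[190:390,240:400];b=cv2.imread("pics/wrist6b.png")[190:390,240:400]
cv2.imwrite("pics/z6.png",cv2.resize(np.hstack([a,b]),(800,500),interpolation=cv2.INTER_CUBIC))
```

```text
(no output)
```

View pics/z6.png

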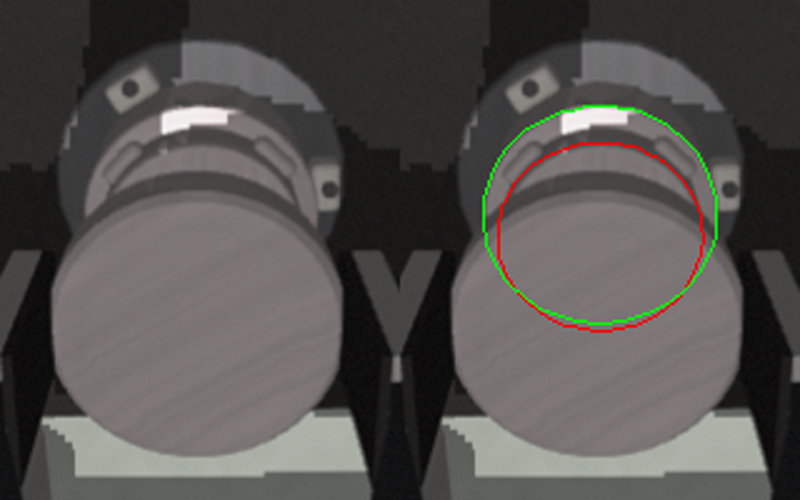

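Run:
```python
from h import *
m=camera_model("wrist");T=state()["tool_pos"];print(T,m["cx"],m["cy"],m["D"])
g=lambda u,v:(240+u/2.5-.3,190+v/2.5-.3)
def s(n,u,v,z): print(n,(p2w(m,[g(u,v)],z)[0]-T).round(4))
for dz in(-.002,-.004,-.006):
  s("lid near low",197,172,T[2]+dz)
  s("lid far top",197,457,T[2]+dz+.0125); s("lid far top-1",197,457,T[2]+dz+.0115)
  s("lid L",52,325,T[2]+dz+.0105); s("lid R",342,325,T[2]+dz+.0105)
s("tin near",203,104,.0405);s("rim near",203,143,.0515)
```

```text
[ 0.55398454 -0.00518895  0.07226802] 318.24288066165195 240.90474375726123 [-0.03563688  0.          0.          0.          0.        ]
lid near low [-0.0223  0.0002 -0.002 ]
lid far top [ 0.0294 -0.0001  0.0105]
lid far top-1 [ 0.0302 -0.0001  0.0095]
lid L [ 0.0028 -0.0258  0.0085]
lid R [0.003  0.0259 0.0085]
lid near low [-0.0216  0.0002 -0.004 ]
lid far top [ 0.031  -0.0001  0.0085]
lid far top-1 [ 0.0318 -0.0001  0.0075]
lid L [ 0.0039 -0.0262  0.0065]
lid R [0.0042 0.0263 0.0065]
lid near low [-0.0208  0.0002 -0.006 ]
lid far top [ 0.0326 -0.0001  0.0065]
lid far top-1 [ 0.0334 -0.0001  0.0055]
lid L [ 0.0051 -0.0266  0.0045]
lid R [0.0053 0.0267 0.0045]
tin near [-0.0268  0.0015 -0.0318]
rim near [-0.0217  0.0014 -0.0208]
```

Emit:
{"fn": "drive_tool", "kwargs": {"series": [[[-0.0035, 0.0013, 0], [0, 0, 0]], [[-0.0035, 0.0013, -0.006], [0, 0, 0]], [[-0.0035, 0.0013, -0.012], [0, 0, 0]], [[-0.0035, 0.0013, -0.012], [0, 0, 0]], [[-0.0035, 0.0013, -0.012], [0, 0, 0]]]}}

```text
time: 8.95
tool_pos: [0.5494, -0.0028, 0.0587]
tool_rot: [-0.001, 0.001, 1.0, 0.0]
contact_force: [-0.4, 1.4, -0.4]
gripper_width: 0.588
```

Run:
```python
from h import *
m=camera_model("wrist")
s=state();print(s["time"],s["tool_pos"],s["contact_force"])
f=grab_frame("wrist")[:,:,::-1].copy()
cv2.imwrite("pics/wrist7.png",f)
g=f.copy();t=np.linspace(0,6.283,90);T=s["tool_pos"]
for C,r,col in [((.554,-.004,.0515),.0215,(0,0,255)),((.554,-.004,.0405),.026,(0,255,0)),((T[0]+.004,T[1],T[2]-.003),.0265,(255,255,0)),((T[0]+.004,T[1],T[2]-.003+.0115),.0265,(255,0,255))]:
    q=w2p(m,np.c_[C[0]+r*np.cos(t),C[1]+r*np.sin(t),0*t+C[2]]);cv2.polylines(g,[q.astype(int)],True,col,1)
a=f[190:390,240:400];b=g[190:390,240:400]
cv2.imwrite("pics/z7.png",cv2.resize(np.hstack([a,b]),(800,500),interpolation=cv2.INTER_CUBIC))
```

```text
8.95 [ 0.54938991 -0.00283101  0.05870956] [-0.36132338  1.4434696  -0.38423735]
```

View pics/z7.png

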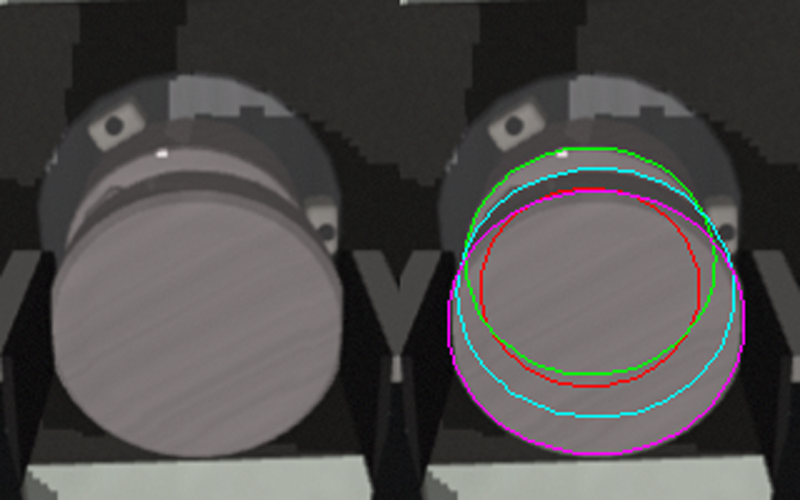

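Emit:
{"fn": "drive_tool", "kwargs": {"series": [[[0.0005, -0.001, 0], [0, 0, 0]], [[0.0005, -0.001, -0.003], [0, 0, 0]], [[0.0005, -0.001, -0.003], [0, 0, 0]]]}}

```text
time: 9.3
tool_pos: [0.5501, -0.0039, 0.056]
tool_rot: [-0.0, 0.002, 1.0, 0.0]
contact_force: [0.2, -0.6, -0.1]
gripper_width: 0.588
```

Emit:
{"fn": "drive_tool", "kwargs": {"series": [[[0, 0, -0.0015], [0, 0, 0]], [[0, 0, -0.0025], [0, 0, 0]], [[0, 0, -0.0025], [0, 0, 0]]]}}

```text
time: 9.6
tool_pos: [0.5501, -0.0039, 0.0536]
tool_rot: [-0.0, 0.001, 1.0, 0.0]
contact_force: [0.5, -0.4, -0.9]
gripper_width: 0.592
```

Emit:
{"fn": "drive_tool", "kwargs": {"series": [[[0, 0, -0.0015], [0, 0, 0]], [[0, 0, -0.002], [0, 0, 0]], [[0, 0, -0.002], [0, 0, 0]]]}}

```text
time: 9.9
tool_pos: [0.5501, -0.0039, 0.0516]
tool_rot: [-0.0, 0.002, 1.0, 0.0]
contact_force: [-0.2, 0.7, 0.4]
gripper_width: 0.586
```

Emit:
{"fn": "drive_tool", "kwargs": {"series": [[[0, 0, -0.001], [0, 0, 0]], [[0, 0, -0.0015], [0, 0, 0]], [[0, 0, -0.0015], [0, 0, 0]]]}}

```text
time: 10.2
tool_pos: [0.5502, -0.0039, 0.0502]
tool_rot: [-0.0, 0.001, 1.0, 0.0]
contact_force: [0.8, 0.6, -0.7]
gripper_width: 0.586
```

Emit:
{"fn": "drive_tool", "kwargs": {"series": [[[0, 0, -0.001], [0, 0, 0]], [[0, 0, -0.0015], [0, 0, 0]], [[0, 0, -0.0015], [0, 0, 0]]]}}

```text
time: 10.5
tool_pos: [0.5502, -0.0039, 0.0487]
tool_rot: [-0.0, 0.001, 1.0, 0.0]
contact_force: [-0.3, -0.1, -1.3]
gripper_width: 0.593
```

Emit:
{"fn": "drive_tool", "kwargs": {"series": [[[0, 0, -0.001], [0, 0, 0]], [[0, 0, -0.001], [0, 0, 0]]]}}

```text
time: 10.7
tool_pos: [0.5505, -0.0042, 0.0481]
tool_rot: [0.0, 0.001, 1.0, -0.0]
contact_force: [-0.9, -0.7, 1.0]
gripper_width: 0.59
```

Emit:
{"fn": "drive_tool", "kwargs": {"series": [[[0, 0, -0.001], [0, 0, 0]], [[0, 0, -0.001], [0, 0, 0]]]}}

```text
time: 10.9
tool_pos: [0.551, -0.0042, 0.0478]
tool_rot: [0.001, 0.002, 1.0, -0.0]
contact_force: [-1.6, -0.6, 5.4]
gripper_width: 0.589
```

Run:
```python
from h import *
m=camera_model("wrist")
s=state();print(s["time"],s["tool_pos"],s["contact_force"])
f=grab_frame("wrist")[:,:,::-1].copy()
cv2.imwrite("pics/wrist8.png",f)
a=f[190:390,240:400]
cv2.imwrite("pics/z8.png",cv2.resize(a,(480,600),interpolation=cv2.INTER_CUBIC))
```

```text
10.9 [ 0.55101254 -0.00422912  0.04778274] [-1.61560933 -0.57945102  5.44342979]
```

View pics/z8.png

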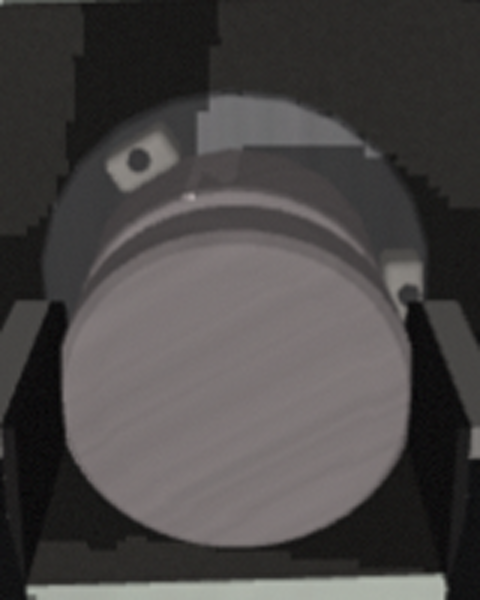

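Emit:
{"fn": "drive_tool", "kwargs": {"series": [[[0, 0, -0.001], [0, 0, 0]], [[0, 0, -0.002], [0, 0, 0]], [[0, 0, -0.002], [0, 0, 0]]]}}

```text
time: 11.25
tool_pos: [0.5503, -0.004, 0.0444]
tool_rot: [0.0, 0.002, 1.0, -0.0]
contact_force: [0.3, -0.0, -2.5]
gripper_width: 0.589
```

Emit:
{"fn": "drive_tool", "kwargs": {"series": [[[0, 0, -0.001], [0, 0, 0]], [[0, 0, -0.002], [0, 0, 0]], [[0, 0, -0.002], [0, 0, 0]]]}}

```text
time: 11.55
tool_pos: [0.5502, -0.0039, 0.0429]
tool_rot: [-0.0, 0.001, 1.0, 0.0]
contact_force: [-0.6, -0.6, 2.5]
gripper_width: 0.592
```

Emit:
{"fn": "drive_tool", "kwargs": {"series": [[[0, 0, -0.001], [0, 0, 0]], [[0, 0, -0.002], [0, 0, 0]], [[0, 0, -0.002], [0, 0, 0]]]}}

```text
time: 11.85
tool_pos: [0.5503, -0.0039, 0.0428]
tool_rot: [-0.001, 0.001, 1.0, -0.0]
contact_force: [-8.0, 0.1, 14.9]
gripper_width: 0.591
```

Emit:
{"fn": "drive_tool", "kwargs": {"series": [[[0, 0, 0.002], [0, 0, 0]], [[0, 0, 0.002], [0, 0, 0]], [[0, 0, 0.002], [0, 0, 0]], [[0, 0, 0.002], [0, 0, 0]]], "fingers": -0.5}}

```text
time: 12.25
tool_pos: [0.5499, -0.0038, 0.0422]
tool_rot: [-0.0, 0.001, 1.0, 0.0]
contact_force: [-0.6, 1.1, 0.4]
gripper_width: 0.749
```

Emit:
{"fn": "drive_tool", "kwargs": {"series": [[[0, 0, 0.02], [0, 0, 0]], [[-0.005, 0, 0.06], [0, 0, 0]], [[-0.02, 0, 0.1], [0, 0, 0]], [[-0.02, 0, 0.1], [0, 0, 0]], [[-0.02, 0, 0.1], [0, 0, 0]]]}}

```text
time: 12.75
tool_pos: [0.5309, -0.004, 0.144]
tool_rot: [0.001, 0.002, 1.0, -0.0]
contact_force: [0.7, -0.1, -0.7]
gripper_width: 0.751
```

Run:
```python
from h import *
m=camera_model("wrist")
s=state();print(s["time"],s["tool_pos"],s["contact_force"])
f=grab_frame("wrist")[:,:,::-1].copy()
for n in("lid","lid_top","head_top","lever_tip","lever_pivot"):
    for d in place_of("wrist",n)[:3]: print(n,[round(float(x),4) for x in d["location"]],round(d["confidence"],2))
cv2.imwrite("pics/wrist9.png",f)
g=f.copy();t=np.linspace(0,6.283,90)
for C,r,col in [((.554,-.004,.0535),.0265,(0,0,255)),((.554,-.004,.041),.0265,(0,255,0))]:
    q=w2p(m,np.c_[C[0]+r*np.cos(t),C[1]+r*np.sin(t),0*t+C[2]]);cv2.polylines(g,[q.astype(int)],True,col,1)
cv2.imwrite("pics/wrist9b.png",g)
```

```text
12.75 [ 0.53089574 -0.00397338  0.14397001] [ 0.68799198 -0.12384958 -0.66595217]
lid [0.5521, -0.0037, 0.0427] 0.85
lid [0.5481, -0.1835, -0.0008] 0.59
lid_top [0.5445, -0.1801, 0.0132] 0.67
lid_top [0.5575, -0.0033, 0.0551] 0.55
head_top [0.5455, 0.148, 0.1312] 0.77
lever_tip [0.4847, 0.1414, 0.1323] 0.8
lever_pivot [0.5195, 0.1455, 0.1087] 0.96
```

View pics/wrist9b.png

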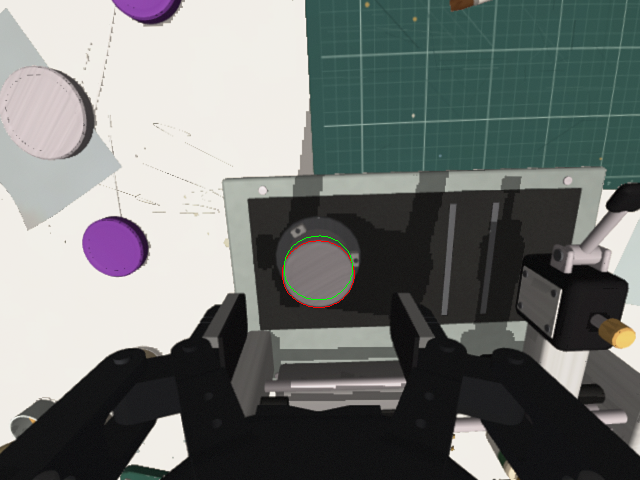

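Emit:
{"fn": "drive_tool", "kwargs": {"series": [[[0.01, 0, -0.02], [0, 0, 0]], [[0.0215, 0, -0.045], [0, 0, 0]], [[0.0215, 0, -0.065], [0, 0, 0]], [[0.0215, 0, -0.078], [0, 0, 0]], [[0.0215, 0, -0.083], [0, 0, 0]], [[0.0215, 0, -0.083], [0, 0, 0]], [[0.0215, 0, -0.083], [0, 0, 0]]], "fingers": 1}}

```text
time: 13.75
tool_pos: [0.5524, -0.004, 0.0607]
tool_rot: [0.001, 0.001, 1.0, -0.0]
contact_force: [0.2, 0.4, -0.2]
gripper_width: 0.001
```

Emit:
{"fn": "drive_tool", "kwargs": {"series": [[[0, 0, -0.002], [0, 0, 0]], [[0, 0, -0.005], [0, 0, 0]], [[0, 0, -0.005], [0, 0, 0]]]}}

```text
time: 14.05
tool_pos: [0.5517, -0.0039, 0.0548]
tool_rot: [0.0, 0.002, 1.0, -0.0]
contact_force: [-0.2, -0.2, -0.6]
gripper_width: -0.005
```

Emit:
{"fn": "drive_tool", "kwargs": {"series": [[[0, 0, -0.001], [0, 0, 0]], [[0, 0, -0.003], [0, 0, 0]], [[0, 0, -0.003], [0, 0, 0]]]}}

```text
time: 14.35
tool_pos: [0.5521, -0.004, 0.0535]
tool_rot: [-0.0, 0.001, 1.0, -0.0]
contact_force: [-4.5, 0.4, 9.1]
gripper_width: -0.002
```

Emit:
{"fn": "drive_tool", "kwargs": {"series": [[[0, 0, -0.001], [0, 0, 0]], [[0, 0, -0.001], [0, 0, 0]]]}}

```text
time: 14.55
tool_pos: [0.5521, -0.004, 0.0534]
tool_rot: [-0.0, 0.001, 1.0, -0.0]
contact_force: [-8.0, 1.1, 14.0]
gripper_width: -0.001
```

Emit:
{"fn": "drive_tool", "kwargs": {"series": [[[0, 0, 0.03], [0, 0, 0]], [[-0.01, 0, 0.075], [0, 0, 0]], [[-0.025, 0.02, 0.115], [0, 0, 0]], [[-0.04, 0.06, 0.145], [0, 0, 0]], [[-0.045, 0.06, 0.16], [0, 0, 0]], [[-0.045, 0.06, 0.16], [0, 0, 0]], [[-0.045, 0.06, 0.16], [0, 0, 0]]]}}

```text
time: 15.25
tool_pos: [0.5068, 0.0559, 0.2104]
tool_rot: [0.0, 0.002, 1.0, -0.0]
contact_force: [0.3, -0.8, -0.3]
gripper_width: 0.002
```

Run:
```python
from h import *
m=camera_model("wrist")
s=state();print(s["time"],s["tool_pos"],s["contact_force"])
f=grab_frame("wrist")[:,:,::-1].copy()
for n in("lid_top","head_top","lever_tip","lever_pivot"):
    for d in place_of("wrist",n)[:3]: print(n,[round(float(x),4) for x in d["location"]],round(d["confidence"],2))
g=f.copy();t=np.linspace(0,6.283,90)
for C,r,col in [((.554,-.004,.0535),.0265,(0,0,255)),((.554,-.004,.041),.0265,(0,255,0))]:
    q=w2p(m,np.c_[C[0]+r*np.cos(t),C[1]+r*np.sin(t),0*t+C[2]]);cv2.polylines(g,[q.astype(int)],True,col,1)
c,sn=np.cos(np.radians(1.56)),np.sin(np.radians(1.56))
B=np.array([(-22,-17),(22,-17),(22,17),(-22,17)])/1000@np.array([[c,sn],[-sn,c]])
q=w2p(m,np.c_[B+[.5475,.147],np.full(4,.128)]);cv2.polylines(g,[q.astype(int)],True,(0,0,255),1)
cv2.imwrite("pics/wrist10.png",f)
cv2.imwrite("pics/wrist10b.png",g)
```

```text
15.25 [0.5067954  0.05593067 0.21041144] [ 0.25305421 -0.80986941 -0.27120123]
lid_top [0.5574, -0.0027, 0.0563] 0.87
lid_top [0.3491, -0.1334, 0.0139] 0.79
lid_top [0.5463, -0.1787, 0.0147] 0.62
head_top [0.5451, 0.1481, 0.1298] 0.96
lever_tip [0.4371, -0.2155, 0.0036] 0.47
lever_pivot [0.5152, 0.1442, 0.1047] 0.78
```

View pics/wrist10b.png

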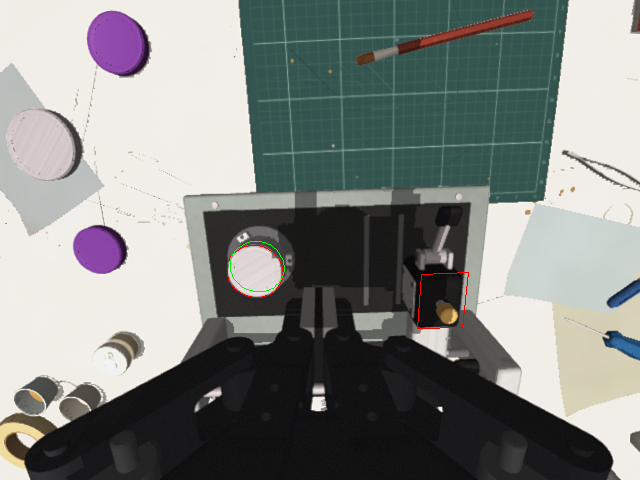

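Emit:
{"fn": "drive_tool", "kwargs": {"series": [[[0.015, 0.03, 0], [0, 0, 1.5]], [[0.03, 0.06, 0], [0, 0, 1.5]], [[0.04, 0.09, 0], [0, 0, 1.5]], [[0.04, 0.09, 0], [0, 0, 1.5]], [[0.04, 0.09, -0.03], [0, 0, 1.5]], [[0.04, 0.09, -0.05], [0, 0, 1.5]], [[0.04, 0.09, -0.05], [0, 0, 1.5]]], "fingers": -0.5}}

```text
time: 16.2
tool_pos: [0.544, 0.145, 0.1562]
tool_rot: [-0.004, -0.011, 1.0, -0.001]
contact_force: [0.4, -0.4, -0.2]
gripper_width: 0.753
```

Run:
```python
from h import *
s=state();print(s["time"],s["tool_pos"],s["contact_force"],s["gripper_width"])
cv2.imwrite("pics/w11.png",grab_frame("wrist")[:,:,::-1])
```

```text
16.2 [0.54403175 0.14495452 0.15616754] [ 0.37728136 -0.44113206 -0.20445264] 0.7526975446343123
```

View pics/w11.png

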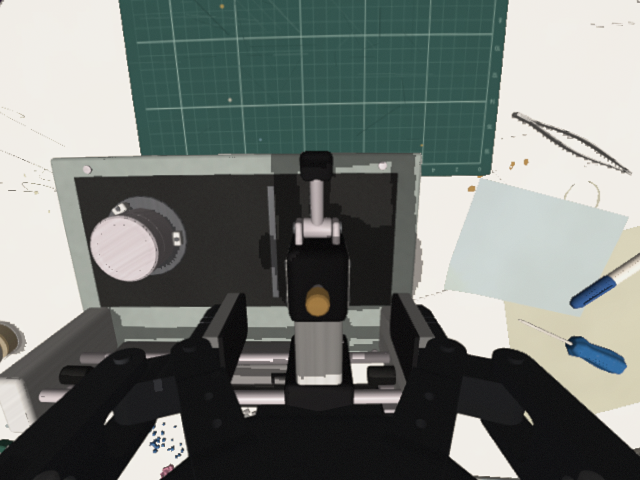

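Emit:
{"fn": "drive_tool", "kwargs": {"series": [[[0.001, 0.001, -0.025], [0, 0, 0]], [[0.001, 0.001, -0.045], [0, 0, 0]], [[0.001, 0.001, -0.055], [0, 0, 0]], [[0.001, 0.001, -0.055], [0, 0, 0]], [[0.001, 0.001, -0.055], [0, 0, 0]]]}}

```text
time: 16.75
tool_pos: [0.5486, 0.147, 0.1071]
tool_rot: [0.001, -0.011, 1.0, 0.0]
contact_force: [-0.1, -0.1, 0.2]
gripper_width: 0.756
```

Emit:
{"fn": "drive_tool", "kwargs": {"series": [[[0, 0, 0], [0, 0, 0]], [[0, 0, 0], [0, 0, 0]], [[0, 0, 0], [0, 0, 0]], [[0, 0, 0], [0, 0, 0]]], "fingers": 0.05}}

```text
time: 17.15
tool_pos: [0.548, 0.1471, 0.1062]
tool_rot: [0.0, -0.012, 1.0, 0.0]
contact_force: [-0.2, 0.7, 0.1]
gripper_width: 0.474
```

Run:
```python
from h import *
s=state();print(s["time"],s["tool_pos"],s["contact_force"],s["gripper_width"])
cv2.imwrite("pics/w12.png",grab_frame("wrist")[:,:,::-1])
```

```text
17.15 [0.54796407 0.14713867 0.10621136] [-0.22356362  0.70245594  0.06662687] 0.4740462737453787
```

View pics/w12.png

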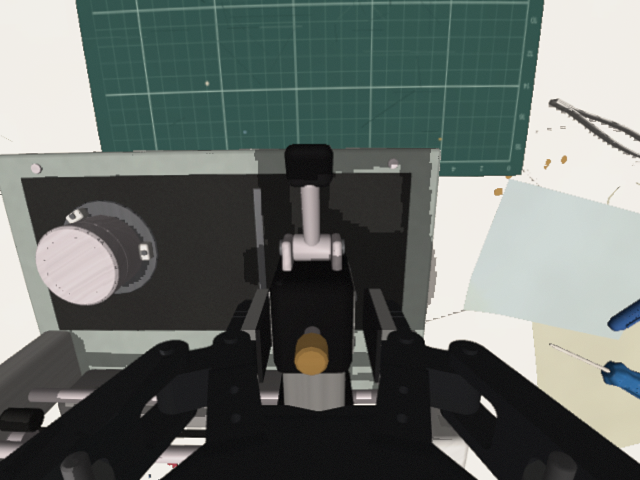

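Emit:
{"fn": "drive_tool", "kwargs": {"series": [[[0.0, -0.01, 0], [0, 0, 0]], [[0.0005, -0.025, 0], [0, 0, 0]], [[0.001, -0.04, 0], [0, 0, 0]], [[0.0015, -0.06, 0], [0, 0, 0]], [[0.002, -0.08, 0], [0, 0, 0]], [[0.0025, -0.1, 0], [0, 0, 0]], [[0.003, -0.12, 0], [0, 0, 0]], [[0.0035, -0.135, 0], [0, 0, 0]]]}}

```text
time: 18.0
tool_pos: [0.5514, 0.0099, 0.106]
tool_rot: [0.0, -0.011, 1.0, 0.0]
contact_force: [1.8, 3.3, -0.1]
gripper_width: 0.478
```

Emit:
{"fn": "drive_tool", "kwargs": {"series": [[[0, -0.003, 0], [0, 0, 0]], [[0, -0.006, 0], [0, 0, 0]], [[0, -0.009, 0], [0, 0, 0]], [[0, -0.012, 0], [0, 0, 0]]]}}

```text
time: 18.4
tool_pos: [0.5511, 0.0005, 0.1056]
tool_rot: [-0.0, -0.012, 1.0, 0.0]
contact_force: [0.7, 1.8, -0.7]
gripper_width: 0.472
```

Emit:
{"fn": "drive_tool", "kwargs": {"series": [[[0, -0.002, 0], [0, 0, 0]], [[0, -0.004, 0], [0, 0, 0]], [[0, -0.005, 0], [0, 0, 0]], [[0, -0.005, 0], [0, 0, 0]]]}}

```text
time: 18.8
tool_pos: [0.5512, -0.005, 0.1057]
tool_rot: [-0.0, -0.012, 1.0, -0.0]
contact_force: [-0.4, 0.7, -1.1]
gripper_width: 0.474
```

Run:
```python
from h import *
s=state();print(s["time"],s["tool_pos"],s["contact_force"],s["gripper_width"])
cv2.imwrite("pics/w13.png",grab_frame("wrist")[:,:,::-1])
```

```text
18.8 [ 0.55117017 -0.00498639  0.10570105] [-0.37474621  0.70822924 -1.1362691 ] 0.4741628003898495
```

View pics/w13.png

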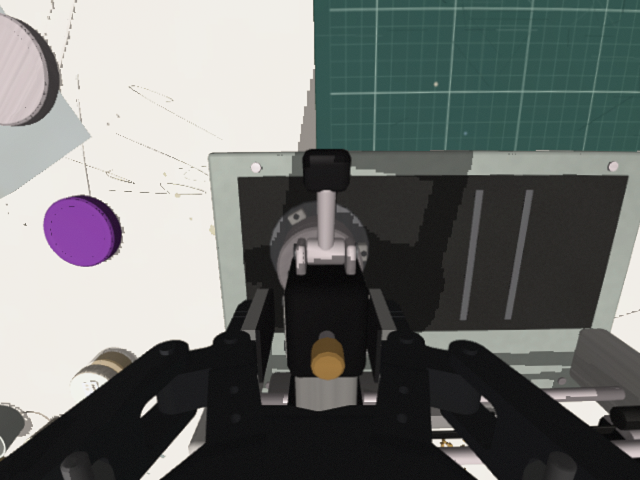

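Emit:
{"fn": "drive_tool", "kwargs": {"series": [[[0, -0.001, 0], [0, 0, 0]], [[0, -0.002, 0], [0, 0, 0]], [[0, -0.002, 0], [0, 0, 0]]]}}

```text
time: 19.15
tool_pos: [0.5512, -0.0071, 0.1058]
tool_rot: [-0.0, -0.012, 1.0, -0.0]
contact_force: [0.6, 0.9, -0.6]
gripper_width: 0.474
```

Emit:
{"fn": "drive_tool", "kwargs": {"series": [[[0, -0.001, 0], [0, 0, 0]], [[0, -0.002, 0], [0, 0, 0]], [[0, -0.002, 0], [0, 0, 0]]]}}

```text
time: 19.45
tool_pos: [0.5512, -0.0079, 0.1057]
tool_rot: [-0.0, -0.012, 1.0, 0.001]
contact_force: [1.2, 5.7, -0.4]
gripper_width: 0.479
```

Emit:
{"fn": "drive_tool", "kwargs": {"series": [[[0, -0.001, 0], [0, 0, 0]], [[0, -0.002, 0], [0, 0, 0]], [[0, -0.002, 0], [0, 0, 0]]]}}

```text
time: 19.75
tool_pos: [0.5512, -0.0079, 0.1056]
tool_rot: [0.0, -0.012, 1.0, 0.003]
contact_force: [1.8, 12.2, -0.0]
gripper_width: 0.473
```

Emit:
{"fn": "drive_tool", "kwargs": {"series": [[[0, 0.004, 0], [0, 0, 0]], [[0, 0.007, 0], [0, 0, 0]], [[0, 0.007, 0], [0, 0, 0]]], "fingers": -0.4}}

```text
time: 20.05
tool_pos: [0.5514, -0.0041, 0.106]
tool_rot: [0.0, -0.012, 1.0, -0.0]
contact_force: [-0.5, -0.1, -0.2]
gripper_width: 0.699
```

Emit:
{"fn": "drive_tool", "kwargs": {"series": [[[0, 0, 0], [0, 0, 0]], [[0, 0, 0.02], [0, 0, 0]], [[0, 0, 0.06], [0, 0, 0]], [[-0.03, 0, 0.1], [0, 0, 0]], [[-0.045, 0, 0.13], [0, 0, 0]], [[-0.045, 0, 0.13], [0, 0, 0]], [[-0.045, 0, 0.13], [0, 0, 0]]]}}

```text
time: 20.75
tool_pos: [0.5066, -0.0043, 0.2368]
tool_rot: [0.001, -0.011, 1.0, -0.0]
contact_force: [0.2, 0.1, -0.2]
gripper_width: 0.698
```

Run:
```python
from h import *
m=camera_model("wrist")
s=state();print(s["time"],s["tool_pos"],s["contact_force"])
f=grab_frame("wrist")[:,:,::-1].copy()
cv2.imwrite("pics/wrist14.png",f)
for n in("head_top","lever_tip","lever_pivot"):
    for d in place_of("wrist",n)[:2]: print(n,[round(float(x),4) for x in d["location"]],round(d["confidence"],2))
cv2.imwrite("pics/top14.png",grab_frame("top")[:,:,::-1])
for n in("head_top","lever_tip","lever_pivot"):
    for d in place_of("top",n)[:2]: print(n,[round(float(x),4) for x in d["location"]],round(d["confidence"],2))
```

```text
20.75 [ 0.50662786 -0.00427657  0.23682273] [ 0.15313528  0.08007365 -0.23206008]
head_top [0.5529, -0.0031, 0.1313] 0.9
head_top [0.5814, 0.071, 0.0058] 0.39
lever_tip [0.4897, -0.0095, 0.1295] 0.81
lever_pivot [0.5196, -0.0026, 0.1067] 0.65
```

View pics/wrist14.png

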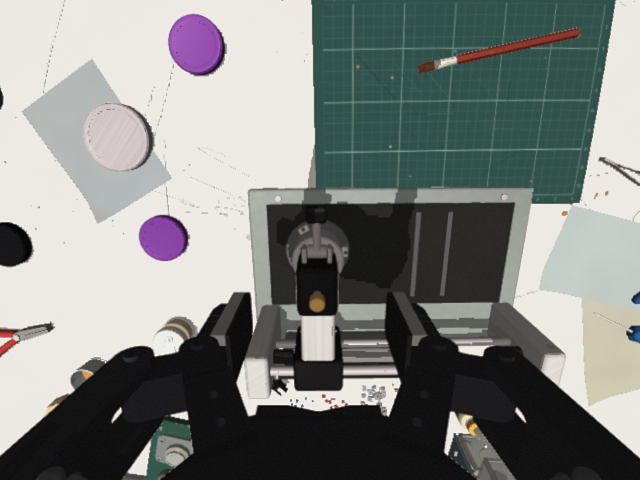

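Run:
```python
from h import *
m=camera_model("wrist")
print(p2w(m,[[317,214]],.132),p2w(m,[[317,280]],.128))
```

```text
[[ 0.48533198 -0.00524415  0.132     ]] [[ 0.53954668 -0.00406863  0.128     ]]
```

Emit:
{"fn": "drive_tool", "kwargs": {"series": [[[-0.02, -0.001, 0], [0, 0, 0]], [[-0.031, -0.001, -0.02], [0, 0, 0]], [[-0.031, -0.001, -0.05], [0, 0, 0]], [[-0.031, -0.001, -0.075], [0, 0, 0]], [[-0.031, -0.001, -0.08], [0, 0, 0]], [[-0.031, -0.001, -0.08], [0, 0, 0]], [[-0.031, -0.001, -0.08], [0, 0, 0]], [[-0.031, -0.001, -0.08], [0, 0, 0]]], "fingers": 1}}

```text
time: 21.95
tool_pos: [0.4765, -0.0051, 0.1577]
tool_rot: [0.001, -0.012, 1.0, -0.0]
contact_force: [-0.2, -0.2, 0.8]
gripper_width: 0.004
```

Run:
```python
from h import *
s=state();print(s["time"],s["tool_pos"],s["contact_force"],s["gripper_width"])
cv2.imwrite("pics/w15.png",grab_frame("wrist")[:,:,::-1])
```

```text
21.95 [ 0.4764705  -0.00509606  0.15767321] [-0.16428075 -0.17972504  0.76332913] 0.0037966282744701374
```

View pics/w15.png

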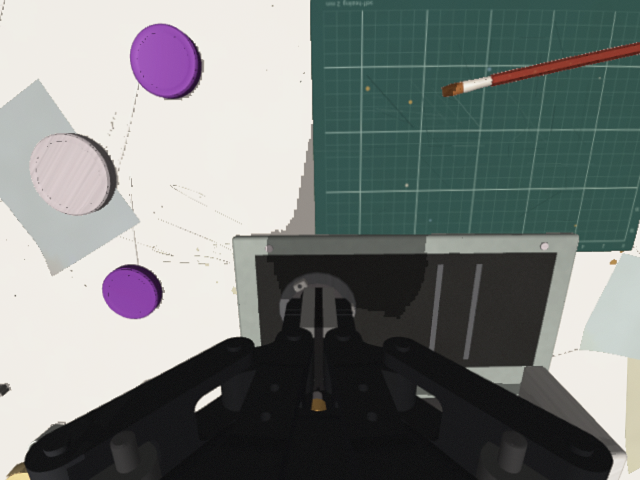

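Emit:
{"fn": "drive_tool", "kwargs": {"series": [[[0, 0, -0.006], [0, 0, 0]], [[0, 0, -0.012], [0, 0, 0]], [[0, 0, -0.018], [0, 0, 0]], [[0, 0, -0.024], [0, 0, 0]], [[0, 0, -0.028], [0, 0, 0]], [[0, 0, -0.028], [0, 0, 0]]]}}

```text
time: 22.6
tool_pos: [0.4749, -0.0049, 0.1268]
tool_rot: [-0.0, -0.012, 1.0, 0.0]
contact_force: [0.3, -0.5, -0.3]
gripper_width: 0.004
```

Emit:
{"fn": "drive_tool", "kwargs": {"series": [[[0, 0, -0.005], [0, 0, 0]], [[0, 0, -0.01], [0, 0, 0]], [[0, 0, -0.015], [0, 0, 0]], [[0, 0, -0.015], [0, 0, 0]]]}}

```text
time: 23.0
tool_pos: [0.4749, -0.0048, 0.1118]
tool_rot: [-0.0, -0.012, 1.0, 0.0]
contact_force: [-0.3, -0.8, -0.2]
gripper_width: 0.003
```

Run:
```python
from h import *
s=state();print(s["time"],s["tool_pos"],s["contact_force"],s["gripper_width"])
cv2.imwrite("pics/w16.png",grab_frame("wrist")[:,:,::-1])
f=grab_frame("scene")[:,:,::-1]
cv2.imwrite("pics/s16.png",cv2.resize(f[150:300,200:400],None,fx=4,fy=4,interpolation=cv2.INTER_CUBIC))
```

```text
23.0 [ 0.47494115 -0.00483646  0.11176359] [-0.26076189 -0.75398222 -0.1527494 ] 0.002684332850292906
```

View pics/w16.png

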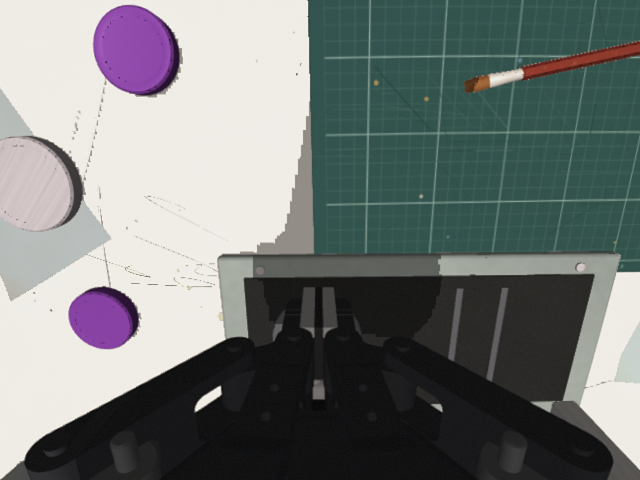

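View pics/s16.png

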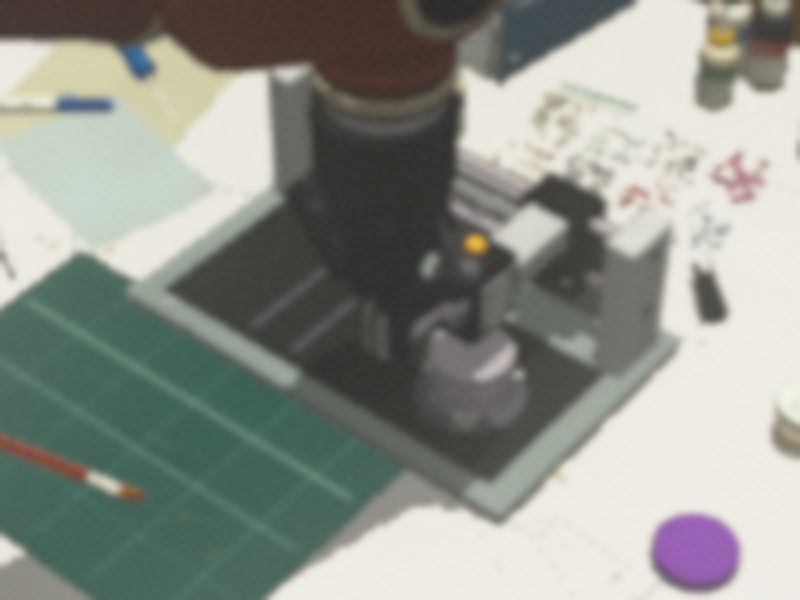

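Emit:
{"fn": "drive_tool", "kwargs": {"series": [[[0, 0, -0.004], [0, 0, 0]], [[0, 0, -0.008], [0, 0, 0]]]}}

```text
time: 23.3
tool_pos: [0.4757, -0.005, 0.105]
tool_rot: [0.001, -0.012, 1.0, -0.0]
contact_force: [-0.3, -0.2, 2.1]
gripper_width: 0.004
```

Emit:
{"fn": "drive_tool", "kwargs": {"series": [[[0, 0, -0.002], [0, 0, 0]], [[0, 0, -0.004], [0, 0, 0]]]}}

```text
time: 23.5
tool_pos: [0.4758, -0.005, 0.101]
tool_rot: [0.001, -0.012, 1.0, -0.0]
contact_force: [1.0, -0.2, 2.0]
gripper_width: -0.002
```

Contact with the expected ~2 N drag. Continuing to the end stop.

Emit:
{"fn": "drive_tool", "kwargs": {"series": [[[0, 0, -0.002], [0, 0, 0]], [[0, 0, -0.003], [0, 0, 0]]]}}

```text
time: 23.7
tool_pos: [0.4759, -0.005, 0.0982]
tool_rot: [0.001, -0.012, 1.0, -0.0]
contact_force: [0.7, 0.1, 3.9]
gripper_width: -0.0
```

Emit:
{"fn": "drive_tool", "kwargs": {"series": [[[0, 0, -0.001], [0, 0, 0]], [[0, 0, -0.002], [0, 0, 0]]]}}

```text
time: 23.9
tool_pos: [0.4762, -0.005, 0.0969]
tool_rot: [0.001, -0.012, 1.0, -0.0]
contact_force: [0.1, 0.2, 7.4]
gripper_width: 0.003
```

Emit:
{"fn": "drive_tool", "kwargs": {"series": [[[0, 0, -0.001], [0, 0, 0]], [[0, 0, -0.002], [0, 0, 0]]]}}

```text
time: 24.1
tool_pos: [0.4765, -0.005, 0.0963]
tool_rot: [0.001, -0.012, 1.0, -0.0]
contact_force: [-3.7, 1.2, 16.6]
gripper_width: -0.002
```

Emit:
{"fn": "drive_tool", "kwargs": {"series": [[[0, 0, 0], [0, 0, 0]], [[0, 0, 0.01], [0, 0, 0]], [[0, 0, 0.04], [0, 0, 0]], [[-0.01, 0, 0.08], [0, 0, 0]], [[-0.02, 0, 0.12], [0, 0, 0]], [[-0.02, 0, 0.14], [0, 0, 0]], [[-0.02, 0, 0.14], [0, 0, 0]], [[-0.02, 0, 0.14], [0, 0, 0]]]}}

```text
time: 24.9
tool_pos: [0.4548, -0.0049, 0.2329]
tool_rot: [-0.001, -0.012, 1.0, 0.0]
contact_force: [-1.2, -0.7, -1.2]
gripper_width: -0.001
```

Emit:
{"fn": "drive_tool", "kwargs": {"series": [[[0, 0, 0], [0, 0, 0]], [[0, 0, 0], [0, 0, 0]], [[0, 0, 0], [0, 0, 0]], [[0, 0, 0], [0, 0, 0]]], "fingers": -0.5}}

```text
time: 25.3
tool_pos: [0.455, -0.0049, 0.2329]
tool_rot: [-0.001, -0.012, 1.0, 0.0]
contact_force: [-0.3, -0.1, 1.0]
gripper_width: 0.678
```

Run:
```python
from h import *
m=camera_model("wrist")
s=state();print(s["time"],s["tool_pos"],s["contact_force"])
f=grab_frame("wrist")[:,:,::-1].copy()
cv2.imwrite("pics/w17.png",f)
for n in("head_top","lever_tip","lever_pivot","stylus","lid","lid_top"):
    for d in place_of("wrist",n)[:2]: print(n,[round(float(x),4) for x in d["location"]],round(d["confidence"],2))
g=grab_frame("scene")[:,:,::-1]
for n in("head_top","lever_tip","lever_pivot","lid"):
    for d in place_of("scene",n)[:2]: print(n,[round(float(x),4) for x in d["location"]],round(d["confidence"],2))
cv2.imwrite("pics/s17.png",cv2.resize(g[150:300,200:400],None,fx=4,fy=4,interpolation=cv2.INTER_CUBIC))
```

```text
25.3 [ 0.45496387 -0.00487467  0.23290645] [-0.26699159 -0.1017657   1.02137589]
head_top [0.5492, -0.0023, 0.1305] 0.69
lever_tip [0.4855, -0.0066, 0.0936] 0.75
lever_pivot [0.522, -0.0061, 0.1073] 0.91
lid [0.3528, -0.1235, 0.0006] 0.91
lid [0.552, -0.0049, 0.0469] 0.81
lid_top [0.5588, -0.0035, 0.0551] 0.87
lid_top [0.556, -0.3743, 0.011] 0.86
head_top [0.5526, -0.0056, 0.129] 0.88
lever_tip [0.4841, -0.0081, 0.0937] 0.66
lever_pivot [0.5181, -0.0056, 0.1053] 0.63
lid [0.4829, -0.4304, -0.0003] 0.87
lid [0.5499, -0.0009, 0.0451] 0.66
```

View pics/w17.png

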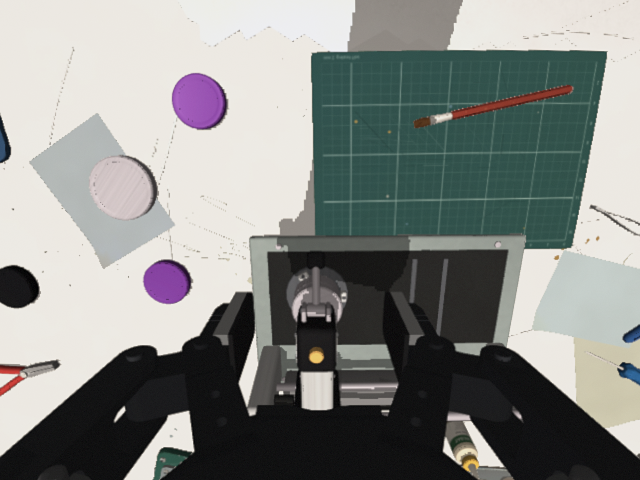

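View pics/s17.png

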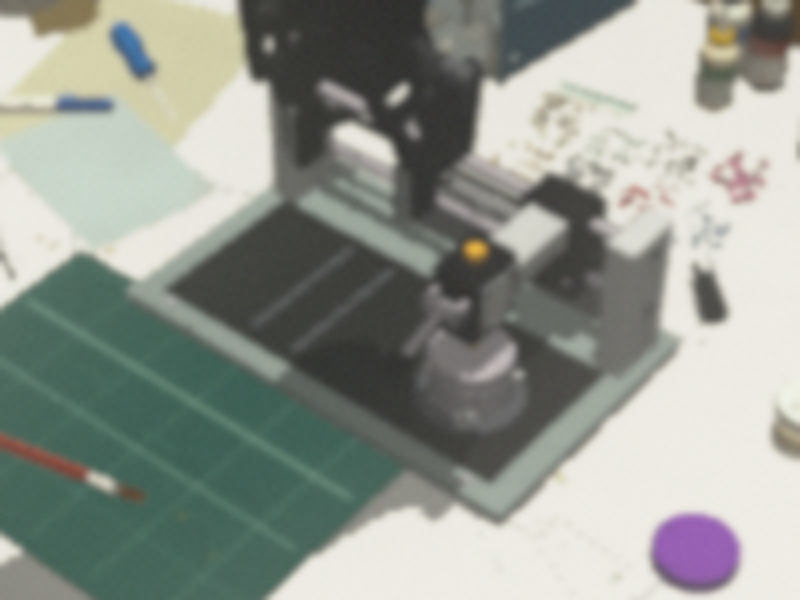

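```bash
python3 -c "
from plant import *
print(job_done(), state()['time'])"
```

```text
the job is handed in; nothing more can be done
the job is handed in; nothing more can be done
```

The engraver is ready: the lid is snapped onto the tin, the head is at its stop above the tin, and the lever is fully down. I handed the job in at about 26 s of robot time, with the gripper clear of everything. No verdict was reported.

- **Lid:** I set the grey 53 mm lid on the tin's catches and pressed it down while still gripping it. It dropped about 5 mm and bottomed out firmly at 15 N. A second press at the centre with the fingers shut reached 14 N. First contact was between 54.8 and 53.5 mm, where a seated lid's top should be (53.5 mm).
- **Head:** I pushed it to the right, with the stylus still raised, until it stopped moving at 12 N. The networks put the top of the head at about (0.551, -0.004), and the tin is at about (0.554, -0.004).
- **Lever:** I pushed the paddle straight down until it stopped at 17 N. After letting go, both cameras put the paddle at about 94 mm high, against 93 mm expected for fully down.

**Checks that disagreed:**
- **Lid height:** the networks' last readings for the lid's lower edge were 45 to 47 mm, against 41 mm when seated. An earlier reading was 43 mm, and I trusted the contact check instead.
- **Camera offset:** while the lid was held, the wrist camera showed it 3 to 4 mm ahead of the tool's centre. I lined it up from the pictures, and it fitted without a sideways push.
- **Not checked:** I did not measure the lid's level separately, and I never saw the stylus tip itself. I judged both from the contact heights, the forces and the pictures.

I did not touch the larger lid, the pigment jar or the tweezers.

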